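# Re-zero the coffee grinder's burrs and back off two clicks

### The job

Set the grind on the coffee grinder, the one with the box-shaped body: turn its adjusting ring clockwise (seen from above) until the burrs touch and it will go no further, then back it off two clicks, so that its pointer stands at the second short mark, and let go. The round-bodied machine next to it is the spice grinder: leave its ring alone.

Things in the scene. Friction and masses are not known exactly. Their poses are not given: they have to be found in the camera images.
- coffee_grinder: Coffee grinder, fixed, hopper off: steel box 180 mm (x) by 130 mm (y), 170 mm high; origin at the centre of its underside, z up. On top a fixed aluminium collar, radius 56, 14 mm high, carries the steel ring on the same axis. Black marks on the collar: a long broad one towards the box's +x (burrs touch), then four short ones counterclockwise, 24 degrees apart, one per click.
- coffee_grip (a point): Grip point of the coffee grinder's ring, on its vertical axis, 218 mm above the counter. Ring: steel disc, radius 39, 10 mm high, with a black bar across it 62 mm long, 16 mm thick, 34 mm tall; the point is mid-bar, 10 mm below its top, 24 mm above the disc's face. Axes turn with the ring: x along the bar to its pointer end (white line on top of that half), y across the bar, z up.
- coffee_ring (a joint): Angle of the coffee grinder's ring, rad. 0: burrs touch (hard stop, pointer at the long mark, bar along the box's x); grows counterclockwise seen from above, up to 1.9. A click is 24 degrees (0.419): second short mark 0.838. Starts at 1.1 to 1.5. Friction of 0.12 N m holds it where it is left; clicks are not felt, the marks show them.
- spice_pointer (a point): Bystander: pointer end of the bar on the spice grinder's ring, at the bar's top, 31 mm from that ring's axis, 228 mm above the counter; x along that bar. The spice grinder has the same collar and ring on a round steel body 132 mm across, 170 mm high, fixed 0.3 to 0.6 m to one side of the coffee grinder; either may be on the left.

How it is judged:
By the outcome, as a careful person would: the job done as asked, in the order asked, and still so for the second after the job is handed in, with the robot touching nothing.
It also fails if it takes over 38 s, if anything falls off the work surface, if the arm or the gripper's body presses on something with over 40 N, if the wrist force passes 120 N, or if a joint passes its speed limit or range.

### The arm

A 7-joint arm with a two-finger parallel gripper is mounted at the origin on the work surface. World frame = base frame: x ahead of the robot, y to its left, z up, the work surface at z = 0. Lengths are in m, angles in degrees, forces in N, time in s.
With the tool pointing down it reaches from about 0.4 to 0.9 m from the base axis. Payload 5.5 kg.
Tool frame: the origin (TCP) lies on the centre line of the jaws, within the pads' length; the fingertips stand 8 mm ahead of it and the grasp point (between the pads) lies 11 mm behind it; z points along the fingers, y is the line along which they close (so a half turn about z gives the same grasp; the last joint's range is limited). The gripper opens to 85 mm and grips with 20 to 120 N. Pads are 22 mm wide; open, the fingers measure 114 mm over their backs; the gripper's body (76 mm by 85 mm) begins 54 mm behind the grasp point. The pads swing forward as they close: fully open they stand 13 mm farther back than shut.
Start: joints at [-54.992, 28.699, -24.465, 88.831, 12.651, 65.22, -12.049], TCP at [0.222, 0.611, 0.239] pointing down, gripper open.
Joint ranges: [-164.97, 164.97], [-17.58, 116.51], [-87.97, 89.64], [11.32, 138.91], [-80.73, 260.73], [10.89, 115.49], [-147.41, 147.41]. Speed limits (degrees/s): [147.25, 147.25, 180, 180, 180, 180, 180].

### API

Orientations are given as a 3x3 rotation matrix whose columns are the frame's x, y, z axes.
In Python, from workcell import sense, optics, bot, search_frame gives the robot as it stands.
- The arm moves only by the shell command python3 -m jog 'ROWS' [FORCE]. ROWS is JSON, a list of rows, each a list of 7 numbers: the turn, a rotation vector about the tool's x, y, z in rad, then the shift along the tool's x, y, z in m, then the finger opening in m, from 0 to 0.0854. In form: [[wx, wy, wz, x, y, z, jaw], ...]. A call has 1 to 8 rows; each row shifts and turns the commanded pose from where the row before left it, along the tool's axes as they then stand; what a row does not reach is not made up. A row lasts 1/8 s, in which the tool goes at most 62.5 mm and 10.7 degrees, less where a joint would pass 70% of its speed; a pose out of reach is approached as far as the arm can. A call with a gripper value outside its range is refused whole. The fingers move at their own pace and stop on an object; FORCE is the grip in N (left out, the last holds). Time passes only in rows, so rows that do not move let the fingers close. It gives the time, the measured TCP pose, the force, the opening and the grip force at its end, in the units of the state.
- sense(): the state, without advancing time (a new reading comes with each control period).
- optics.snapshot(name): name is "scene" or "top" or "wrist"; returns a dict with "color" (420x560x3 uint8, red, green, blue), "range_z" (420x560 float32, m along the optical axis (not along the pixel's ray), 0 where there is no reading), "camera_matrix" (3x3 intrinsics, pixels), "R" (3x3) and "t" (3): a world point X has camera coordinates R X + t. Camera axes: x right, y down, z forward; pixel columns grow to the right and rows downward; lengths in m; the calibration is good to about 2 mm. A picture is of the moment at which its call begins.
- bot.job_done(): hands the job in; it is judged then, once.
Trained networks look in a picture, given as the dict that the camera call returned (one of the last four; its "shot" number tells which), for a name from the list of things; names that differ only in an ending like _2 or _b are one class to them, and where a whole thing is asked for, a point or a joint stands for the part that bears it (a point fixed in the world has none). Each returns a list of dicts, best first, with "p" (0 to 1); they miss things now and then, are a little off and sometimes report something else, mostly with a low value. They report only what shows in the picture. A call takes as long as a camera call.
- search_frame(picture, query): "position" ([column, row] in pixels, amid what is visible of it).
The state is a dict: "t": time; "qpos": joint angles; "qd": joint speeds; "effort": joint torques, N m; "ee_pos": TCP position; "ee_rot": TCP orientation; "contact_force": force on the tool from outside, world axes, zero at the start; "wrist_torque": the same for the moment, N m; "finger_gap": opening from 0.0 (shut) to 1.0 (fully open); "finger_force": force on a finger pad.
Only numpy, scipy, OpenCV 4.12 (cv2) and the standard library are available. Lean on these libraries where they do the work, as an engineer would, in place of code of your own. Each camera call takes 0.05 s, during which the arm holds its last target. There are 200 camera calls.

## Working session

There is one attempt and no reset: what is moved stays moved. The work goes in short steps, Python scripts to look and compute and a shell command to move; the robot and the scene stay as the last step left them, time stands still between calls to the robot, and variables do not carry over. Pictures are saved under pics/ and viewed, at most 10 in all, crops included, and the job is handed in when it is done.

```bash
mkdir -p pics; cat > h.py <<'E'
import numpy as np, cv2
from workcell import sense, optics, bot, search_frame
def pt(s,u,v,z=None):
    K,R,t=s["camera_matrix"],np.array(s["R"]),np.array(s["t"])
    r=np.linalg.inv(K)@[u,v,1]; 
    c=-R.T@t; d=R.T@r
    k=(z-c[2])/d[2] if z is not None else s["range_z"][int(v),int(u)]
    return c+k*d
def save(s,n,box=None,f=1):
    im=s["color"][:,:,::-1]
    if box: im=im[box[1]:box[3],box[0]:box[2]]
    cv2.imwrite("pics/"+n,cv2.resize(im,None,fx=f,fy=f,interpolation=cv2.INTER_CUBIC))
E
python3 - <<'E'
from h import *
np.set_printoptions(precision=4,suppress=True)
a=sense();print(a["ee_pos"],a["ee_rot"],a["finger_gap"])
ims=[]
for n in ["scene","top"]:
    s=optics.snapshot(n); ims.append(s["color"][:,:,::-1])
    for q in ["coffee_grip","coffee_grinder","spice_pointer"]:
        for d in search_frame(s,q)[:2]:
            p=d["position"]; print(n,q,d["p"],p,pt(s,*p))
save(s,"top.png",f=1.4)
cv2.imwrite("pics/scene.png",ims[0])
E
```

```text
[0.2214 0.6104 0.2383] [[-0.9401  0.3408 -0.0007]
 [ 0.3408  0.9401 -0.0018]
 [ 0.     -0.002  -1.    ]] 1.0004150722806653
scene coffee_grip 0.98 [345.9, 104.9] [0.5778 0.2125 0.2036]
scene coffee_grinder 0.71 [339.2, 137.0] [0.5938 0.1635 0.1709]
scene spice_pointer 0.81 [219.3, 300.1] [ 0.6008 -0.2146  0.2098]
top coffee_grip 0.73 [144.5, 220.6] [0.5539 0.1893 0.1973]
top coffee_grip 0.68 [127.0, 214.4] [0.5593 0.2068 0.2274]
top coffee_grinder 0.57 [143.2, 221.9] [0.5513 0.1899 0.2017]
top spice_pointer 0.57 [399.4, 197.7] [ 0.5807 -0.2114  0.2147]
```

View pics/top.png

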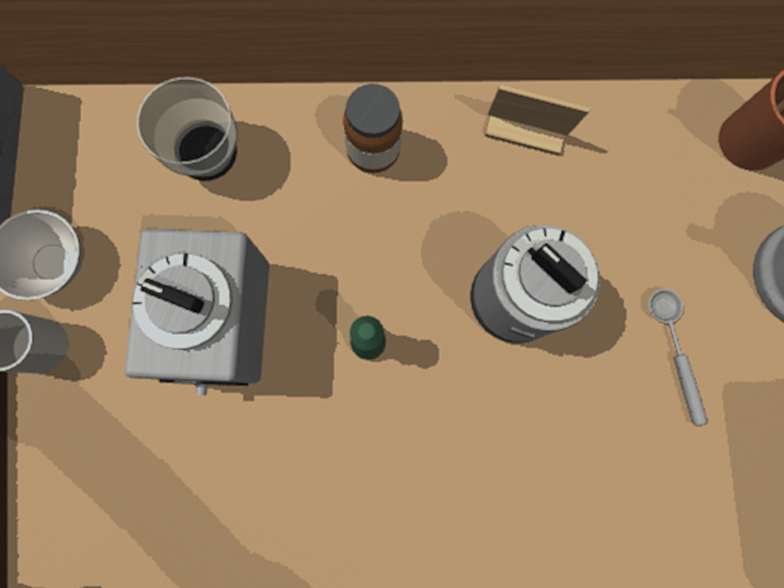

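View pics/scene.png

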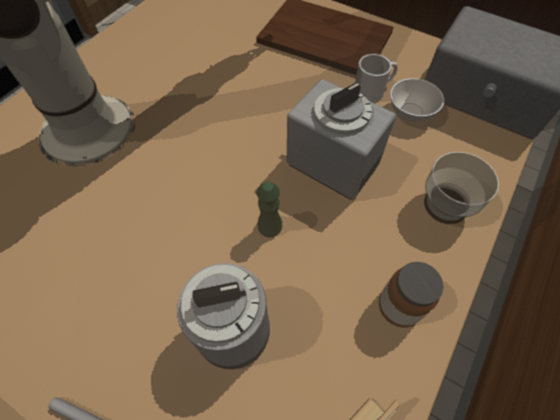

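The top view (at 1.4×) shows the box-bodied coffee grinder on the left, with its ring at about (182,298), the long mark at (184,259) and the pointer to the left at (143,283). The spice grinder is on the right at (550,270). The robot's arm is out of the way.

```bash
cat >> h.py <<'E'
def cloud(s):
    K,R,t=s["camera_matrix"],np.array(s["R"]),np.array(s["t"])
    v,u=np.mgrid[:420,:560]; z=s["range_z"]
    P=np.stack([(u-K[0,2])/K[0,0]*z,(v-K[1,2])/K[1,1]*z,z],-1)
    return (P-t)@R
def ring(s,c0):
    """axis xy, bar angle, box yaw from one picture"""
    P=cloud(s); ok=s["range_z"]>0; I=s["color"].astype(int).max(2)
    near=ok&(np.hypot(P[...,0]-c0[0],P[...,1]-c0[1])<.06)
    bar=near&(P[...,2]>.219)&(P[...,2]<.236)
    Q=P[bar]
    (c,sz,a)=cv2.minAreaRect((Q[:,:2]*1e3).astype(np.float32))
    m=Q[:,:2].mean(0); w,V=np.linalg.eigh(np.cov((Q[:,:2]-m).T)); d=V[:,1]
    # white line side
    wh=Q[s["color"].astype(int).min(2)[bar]>120]
    if len(wh) and (wh[:,:2].mean(0)-m)@d<0: d=-d
    col=near&(P[...,2]>.180)&(P[...,2]<.189); C=P[col][:,:2]
    print("bar n",len(Q),"z",np.median(Q[:,2]),"rect c",np.array(c)/1e3,sz,a,"mean",m,"ang",np.degrees(np.arctan2(d[1],d[0])),"white",len(wh))
    if len(C)>20:
        (cc,r)=cv2.minEnclosingCircle((C*1e3).astype(np.float32)); print("collar",cc,r,len(C),np.median(P[col][:,2]))
        dk=col&(I<70); D=P[dk][:,:2]-np.array(cc)/1e3
        rr=np.hypot(*D.T);th=np.degrees(np.arctan2(D[:,1],D[:,0]))
        h,e=np.histogram(th[rr>.041],np.arange(-180,181,4)); print("marks",[(int(e[i]),int(h[i])) for i in np.nonzero(h)[0]])
    big=ok&(np.hypot(P[...,0]-c0[0],P[...,1]-c0[1])<.14)&(P[...,2]>.165)&(P[...,2]<.175)
    if big.sum()>50: print("box",cv2.minAreaRect((P[big][:,:2]*1e3).astype(np.float32)))
E
python3 - <<'E'
from h import *
for n in ["top","scene"]:
    s=optics.snapshot(n); print(n); ring(s,(.554,.196))
E
```

```text
top
bar n 438 z 0.2272955837703476 rect c [0.56632275 0.21725635] (61.51777267456055, 15.909371376037598) 67.35780334472656 mean [0.56586155 0.21627495] ang 67.37012703679932 white 46
collar (564.6104736328125, 214.37562561035156) 55.16042709350586 1211 0.1836083828055856
marks [(-96, 1), (0, 3)]
box ((565.9021606445312, 216.9066162109375), (129.0994110107422, 178.5001983642578), 86.78606414794922)
scene
bar n 300 z 0.2283738112627867 rect c [0.5696673  0.21895386] (62.202613830566406, 18.28367805480957) 66.73193359375 mean [0.57136273 0.21604489] ang 66.56938510694827 white 14
collar (565.905029296875, 213.42437744140625) 55.57615661621094 651 0.18505720000752685
marks [(-40, 1)]
box ((570.519775390625, 218.91897583007812), (129.5391387939453, 178.00091552734375), 86.96244049072266)
```

```bash
python3 -m jog '[[0,0,0,0,0,-0.04,0.0854],[0,0,0,0,0,-0.04,0.0854],[0,0,0,-0.046,-0.025,0,0.0854],[0,0,0,-0.046,-0.025,0,0.0854],[0,0,0,-0.046,-0.025,0,0.0854],[0,0,0,-0.046,-0.025,0,0.0854],[0,0,0,-0.046,-0.025,0,0.0854],[0,0,0,-0.046,-0.025,0,0.0854]]'
python3 -m jog '[[0,0,0,-0.046,-0.025,0,0.0854],[0,0,0,-0.046,-0.025,0,0.0854],[0,0,0,-0.046,-0.025,0,0.0854],[0,0,0,-0.046,-0.025,0,0.0854],[0,0,0.18,0,0,0,0.0854],[0,0,0.18,0,0,0,0.0854],[0,0,0.18,0,0,0,0.0854],[0,0,0.18,0,0,0,0.0854]]'
python3 -m jog '[[0,0,0.18,0,0,0,0.0854],[0,0,0.18,0,0,0,0.0854],[0,0,0.18,0,0,0,0.0854],[0,0,0.18,0,0,0,0.0854],[0,0,0.18,0,0,0,0.0854],[0,0,0,0,0,0,0.0854],[0,0,0,0,0,0,0.0854]]'
python3 - <<'E'
from h import *
np.set_printoptions(precision=4,suppress=True)
s=optics.snapshot("wrist"); ring(s,(.568,.218)); save(s,"w1.png")
a=sense();print(a["t"],a["qpos"],a["ee_pos"],a["ee_rot"])
T=np.array([.568,.218,.229])-a["ee_pos"];print(np.array(a["ee_rot"]).T@T)
E
```

```text
t: 1.5
ee_pos: [0.4308, 0.3747, 0.3196]
ee_rot: [[-0.94, 0.341, 0.001], [0.341, 0.94, 0.0], [-0.0, 0.001, -1.0]]
contact_force: [0.7, 0.1, -0.0]
finger_gap: 0.999
finger_force: 0.0
t: 2.5
ee_pos: [0.5687, 0.2193, 0.3193]
ee_rot: [[-0.477, 0.879, -0.0], [0.879, 0.477, 0.0], [0.0, 0.0, -1.0]]
contact_force: [-0.0, 0.5, 0.8]
finger_gap: 1.0
finger_force: 0.0
t: 3.38
ee_pos: [0.5687, 0.2194, 0.3193]
ee_rot: [[0.383, 0.924, 0.0], [0.924, -0.383, 0.0], [0.0, 0.0, -1.0]]
contact_force: [0.6, 0.6, -0.3]
finger_gap: 1.004
finger_force: 0.0
bar n 2288 z 0.22674535274047505 rect c [0.569  0.2206] (61.79104232788086, 15.910490036010742) 67.04377746582031 mean [0.5694 0.2222] ang 67.19464448492434 white 210
collar (568.5538330078125, 220.40345764160156) 55.88285446166992 7755 0.18296596721250577
marks [(-8, 34), (-4, 78), (16, 2), (20, 36), (40, 5), (44, 39), (68, 38), (88, 8), (92, 32)]
box ((568.7122192382812, 220.78475952148438), (127.23932647705078, 176.958984375), 86.85123443603516)
3.425 [-25.0013  18.9357   1.7955  90.2327  -0.6222  70.8386 -45.6754] [0.5687 0.2194 0.3193] [[ 0.3839  0.9234  0.    ]
 [ 0.9234 -0.3839  0.0001]
 [ 0.0001 -0.     -1.    ]]
[-0.0015 -0.0002  0.0903]
```

View pics/w1.png

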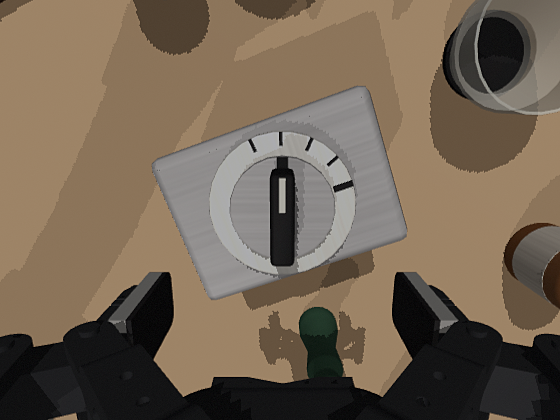

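The wrist view shows the bar centred at about (282,215) and aligned with the fingers. The pointer is near the third short mark (280,138), and the long mark is at (343,187). The ring sits at about 70°. I'll descend and grip.

```bash
python3 -m jog '[[0,0,0,0.001,0,0.03,0.05],[0,0,0,0,0,0.03,0.05],[0,0,0,0,0,0.024,0.05],[0,0,0,0,0,0.024,0.05],[0,0,0,0,0,0,0.05]]' 60
python3 -m jog '[[0,0,0,0,0,0,0.01],[0,0,0,0,0,0,0.01],[0,0,0,0,0,0,0.01],[0,0,0,0,0,0,0.01],[0,0,0,0,0,0,0.01],[0,0,0,0,0,0,0.01]]' 60
```

```text
t: 4.05
ee_pos: [0.5677, 0.2196, 0.2093]
ee_rot: [[0.385, 0.923, -0.004], [0.923, -0.385, -0.002], [-0.003, -0.003, -1.0]]
contact_force: [-0.2, -0.0, 0.6]
finger_gap: 0.585
finger_force: 0.0
t: 4.8
ee_pos: [0.569, 0.221, 0.213]
ee_rot: [[0.386, 0.923, 0.001], [0.923, -0.386, 0.001], [0.001, 0.0, -1.0]]
contact_force: [-5.0, 0.2, 5.3]
finger_gap: 0.174
finger_force: 59.7
```

```bash
python3 -m jog '[[0,0,0.13,0,0,0,0.01],[0,0,0.13,0,0,0,0.01],[0,0,0.13,0,0,0,0.01],[0,0,0.13,0,0,0,0.01],[0,0,0.13,0,0,0,0.01],[0,0,0.13,0,0,0,0.01],[0,0,0.13,0,0,0,0.01],[0,0,0.13,0,0,0,0.01]]'
python3 -m jog '[[0,0,0.06,0,0,0,0.01],[0,0,0.06,0,0,0,0.01],[0,0,0,0,0,0,0.01],[0,0,0,0,0,0,0.01]]'
cat > st.py <<'E'
from h import *
np.set_printoptions(precision=4,suppress=True)
a=sense();R=np.array(a["ee_rot"]);print(a["t"],a["qpos"],a["ee_pos"],"yaw",np.degrees(np.arctan2(R[1,0],R[0,0])),a["contact_force"],a["wrist_torque"],a["finger_gap"])
E
python3 st.py
```

```text
t: 5.8
ee_pos: [0.5696, 0.2203, 0.213]
ee_rot: [[0.992, 0.13, 0.002], [0.13, -0.992, 0.001], [0.002, -0.0, -1.0]]
contact_force: [-3.0, -0.8, 5.0]
finger_gap: 0.172
finger_force: 59.7
t: 6.3
ee_pos: [0.5696, 0.2201, 0.213]
ee_rot: [[1.0, 0.014, 0.001], [0.014, -1.0, 0.001], [0.001, -0.001, -1.0]]
contact_force: [-3.1, -0.7, 5.5]
finger_gap: 0.171
finger_force: 59.7
6.3 [ -35.1638   24.6119   15.0987   97.477    -7.2917   58.7817 -106.808 ] [0.5696 0.2201 0.213 ] yaw 0.7894999003008233 [-3.0654 -0.7044  5.4933] [-0.3867  0.5791 -0.0983] 0.17133098860253249
```

```bash
for i in 1; do python3 -m jog '[[0,0,0.03,0,0,0,0.01],[0,0,0.03,0,0,0,0.01],[0,0,0,0,0,0,0.01]]' >/dev/null; python3 st.py; done
python3 -m jog '[[0,0,0.03,0,0,0,0.01],[0,0,0,0,0,0,0.01],[0,0,0,0,0,0,0.01]]' >/dev/null; python3 st.py
python3 -m jog '[[0,0,0.03,0,0,0,0.01],[0,0,0,0,0,0,0.01],[0,0,0,0,0,0,0.01]]' >/dev/null; python3 st.py
```

```text
6.675 [ -35.7037   24.6693   15.8124   97.4992   -7.6375   58.8062 -109.9574] [0.5696 0.2201 0.213 ] yaw -2.6498262319700396 [-2.1899 -1.1204  5.4204] [-0.4717  0.5402 -0.0543] 0.1736162431121336
7.05 [ -35.9778   24.6967   16.1445   97.5054   -7.7589   58.8183 -111.43  ] [0.5695 0.2201 0.213 ] yaw -4.213572970852106 [-2.3788 -1.945   4.9865] [-0.4875  0.5299  0.852 ] 0.1725270683867985
7.425 [ -36.2577   24.7234   16.4859   97.509    -7.8844   58.8293 -112.9177] [0.5696 0.2201 0.2131] yaw -5.796754380517519 [-2.7131 -1.7879  6.107 ] [-0.6163  0.5935  1.709 ] 0.17552171053117382
```

```bash
python3 -m jog '[[0,0,-0.12,0,0,0,0.01],[0,0,-0.14,0,0,0,0.01],[0,0,-0.14,0,0,0,0.01],[0,0,-0.14,0,0,0,0.01],[0,0,-0.14,0,0,0,0.01],[0,0,-0.11,0,0,0,0.01],[0,0,-0.06,0,0,0,0.01],[0,0,-0.03,0,0,0,0.01]]' >/dev/null
python3 -m jog '[[0,0,-0.006,0,0,0,0.01],[0,0,0,0,0,0,0.01],[0,0,0,0,0,0,0.01]]' ; python3 st.py
```

```text
t: 8.8
ee_pos: [0.5694, 0.2208, 0.213]
ee_rot: [[0.711, 0.704, 0.001], [0.704, -0.711, 0.001], [0.002, 0.0, -1.0]]
contact_force: [-2.7, -0.1, 4.8]
finger_gap: 0.174
finger_force: 59.6
8.8 [-28.3204  24.1772   6.0402  97.2218  -2.9335  58.6617 -66.5732] [0.5694 0.2208 0.213 ] yaw 44.710760972003 [-2.6674 -0.0958  4.7525] [-0.0731  0.5869 -0.0861] 0.17351190228881702
```

Next I'll release, rise 0.11 m and look.

```bash
python3 -m jog '[[0,0,0,0,0,0,0.03],[0,0,0,0,0,0,0.05],[0,0,0,0,0,0,0.05],[0,0,0,0,0,-0.02,0.05],[0,0,0,0,0,-0.03,0.05],[0,0,0,0,0,-0.03,0.0854],[0,0,0,0,0,-0.03,0.0854],[0,0,0,0,0,0,0.0854]]'
python3 - <<'E'
from h import *
s=optics.snapshot("wrist"); ring(s,(.569,.2205)); save(s,"w2.png",(140,90,420,310),2.5)
s=optics.snapshot("top"); ring(s,(.566,.217))
E
```

```text
t: 9.8
ee_pos: [0.5708, 0.2207, 0.3242]
ee_rot: [[0.711, 0.703, 0.005], [0.703, -0.711, 0.002], [0.005, 0.002, -1.0]]
contact_force: [0.7, 0.1, 0.4]
finger_gap: 0.996
finger_force: 0.0
bar n 2157 z 0.22677086530476634 rect c [0.56877893 0.22080536] (61.227386474609375, 15.712886810302734) 45.02989196777344 mean [0.569927   0.22164577] ang 44.676098637283964 white 204
collar (568.5869140625, 220.41348266601562) 55.92784881591797 7482 0.1829861358258008
marks [(-8, 36), (-4, 74), (0, 2), (16, 3), (20, 35), (44, 39), (64, 1), (68, 34), (88, 3), (92, 30)]
box ((568.6917114257812, 220.48536682128906), (127.04947662353516, 176.91392517089844), 86.72048950195312)
bar n 454 z 0.22730102885254172 rect c [0.56652295 0.21747818] (61.64915084838867, 15.9454927444458) 45.28556442260742 mean [0.56557955 0.21621184] ang 45.14962007629064 white 52
collar (566.4791870117188, 217.64926147460938) 56.264644622802734 1800 0.18364922050279525
marks [(-100, 1), (-4, 17), (44, 2), (68, 2), (88, 1), (92, 1)]
box ((566.1226806640625, 217.31478881835938), (128.24090576171875, 178.18096923828125), 86.90245819091797)
```

View pics/w2.png

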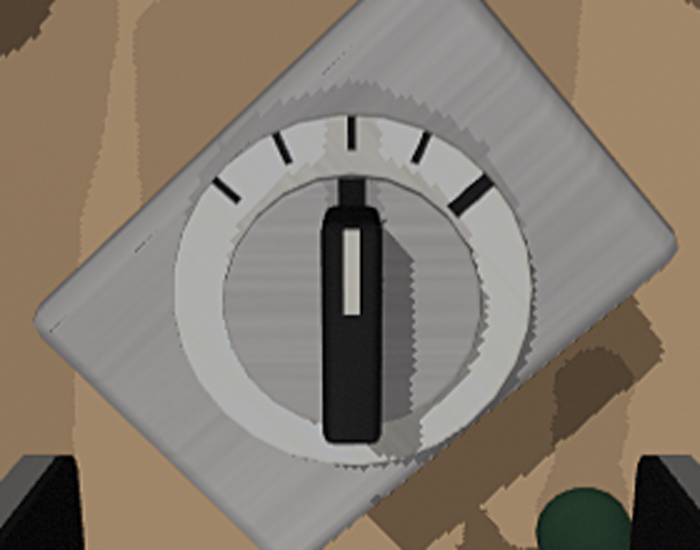

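The pointer tip at (352,190) lines up with the second short mark at (351,132), and the gripper is clear. The ring is at about 48°, so I'm handing the job in.

```bash
python3 -c "
from workcell import bot; print(bot.job_done())"
```

```text
the job is handed in; nothing more can be done
None
```

I turned the coffee grinder's ring clockwise to its hard stop, then backed it off two clicks; the pointer now stands at the second short mark. The ring is released, the spice grinder was not touched, and the job was handed in at about 10 s.

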